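# Roll the column up the loading ramp

## Task

Using the fingertips, slowly push the capped steel column up the loading ramp until it drops into the seat groove at the end stop, then leave it there and withdraw. Keep the fingers behind it all the way so that it never rolls freely or rolls back, do not lift or carry it, and leave the bottle, jar and beaker alone.

Things in the scene. Friction and masses are not known exactly. Their poses are not given: they have to be found in the camera images.
- ramp: Fixed loading ramp on a grey base plate (360 x 180 x 12 mm). Origin: centre of the plate's underside, on the bench. x points uphill (level), y along the column, z up. Its white deck carries two shallow cross grooves: at deck x = -60 mm (20 mm wide, where the column starts) and +125 mm (24 mm wide, the seat). The end stop is a wall 40 mm high, face at deck x = +155.5 mm.
- deck: The ramp's deck, 340 mm long (x), 146 mm wide between side rails (8 mm thick, 14 mm above its surface), tilted 8 degrees. Origin: middle of its upper surface, 55 mm above the ramp's origin; x uphill along the slope, y across, z square to the surface. A sill 12 mm high, face at x = -160 mm, closes the foot. A column let go outside the grooves rolls back.
- seat (a point): Where the column's centre lies when seated: at deck x = +125 mm, y = 0, 27.5 mm above the deck surface. The end caps then touch the end stop or are within 1 mm of it. Axes as those of the deck.
- column: Column: steel barrel 36 mm in diameter, 100 mm long, between two larger grey end caps (60 mm in diameter, 20 mm thick; 140 mm in all), about 0.45 kg. Origin: its centre, on its axis (its y axis, across the ramp). It rolls on its caps, 28 mm above the deck in the start groove, else 30 mm. 3 to 15 N of push gets it out and up; once its centre is past deck x = +113 mm it drops into the seat by itself.
- amber_bottle: Bystander: upright amber bottle 72 mm in diameter, 170 mm high. Origin: centre of its underside.
- jar: Bystander: white jar 52 mm in diameter, 60 mm high. Origin: centre of its underside.
- beaker: Bystander: glass beaker 64 mm in diameter, 85 mm high. Origin: centre of its underside.
Not all that is in view belongs to the job. Leave any green or purple look-alike of the column alone.

How it is judged (in metres and radians):
On the way, in this order (a step that is already met when the one before it is completed fails the run):
1. the column is half-way up the ramp, rolling on the deck (x of column in the frame of deck between 0.03 and 0.105 m and z of column in the frame of deck below 0.036 m).
2. the column lies in the seat groove at the stop (distance between column and seat below 0.005 m and linear speed of column below 0.02 m/s), for 0.2 s.
At the end, for the whole second after the job is handed in: The column rests in the seat groove at the end stop: its centre within 5 mm of the seat point and less than 29.2 mm above the deck surface, its axis across the ramp within 0.06 rad, at rest (distance between column and seat below 0.005 m and z of column in the frame of deck below 0.0292 m and angle between the y axis of column and the y axis of deck, either way round below 0.06 rad and linear speed of column below 0.01 m/s); the robot touches nothing.
It fails at once if the column is lifted more than 10 mm off the deck (z of column in the frame of deck above 0.04 m).
It fails at once if the column rolls back below its starting groove (x of column in the frame of deck below -0.085 m).
It fails at once if the column rolls freely or is knocked along (faster than 0.3 m/s) (linear speed of column above 0.3 m/s).
It fails at once if the bottle, jar or beaker is moved more than 15 mm or tipped (distance of any of amber_bottle, jar, beaker from where it was at the start of the episode above 0.015 m or angle between any of amber_bottle, jar, beaker's own z axis and vertical above 0.2 rad).
It also fails if it takes over 45 s, if anything falls off the work surface, if the arm or the gripper's body presses on something with over 40 N, if the wrist force passes 120 N, or if a joint passes its speed limit or range.

## Robot

A 6-joint arm with a two-finger parallel gripper is mounted at the origin on the work surface. World frame = base frame: x ahead of the robot, y to its left, z up, the work surface at z = 0. Lengths are in mm, angles in rad, forces in N, time in s.
With the tool pointing down it reaches from about 350 to 875 mm from the base axis. Payload 4.2 kg.
Tool frame: the origin (TCP) lies between the finger pads; the fingertips stand 11 mm ahead of it and the grasp point (between the pads) lies 8 mm behind it; z points along the fingers, y is the direction in which the jaws open and shut (so a half turn about z gives the same grasp; the last joint's range is limited). The gripper opens to 85 mm and grips with 20 to 120 N. Pads are 22 mm wide; open, the fingers measure 114 mm over their backs; the gripper's body (76 mm by 85 mm) begins 54 mm behind the grasp point. The pads swing forward as they close: fully open they stand 13 mm farther back than shut.
Start: joints at [-0.973, 0.385, 0.008, 0, -1.194, -0.259], TCP at [207.737, -589.444, 242.312] pointing down, gripper open.
Joint ranges: [-3.14, 3.14], [-1.21, 2.06], [-1.07, 1.41], [-3.16, 2.05], [-2.99, -0.16], [-3.1, 3.1]. Speed limits (rad/s): [2.79, 2.79, 3.14, 3.14, 3.14, 3.14].

## Interface

Orientations are given as a unit quaternion [x, y, z, w].
In Python, from bench import * gives the robot as it stands.
- The arm moves only by the tool servo_tool, never from a script. Its argument "rows" is a list of rows, each a list of 7 numbers: the opening, from 0 (shut) to 1 (fully open), then the shift along the tool's x, y, z in cm, then the turn, a rotation vector about the tool's x, y, z in degrees. A call has 1 to 12 rows; each row shifts and turns the commanded pose from where the row before left it, along the tool's axes as they then stand; what a row does not reach is not made up. A row lasts 1/10 s, in which the tool goes at most 50 mm and 8.59 degrees, less where a joint would pass 70% of its speed; a pose out of reach is approached as far as the arm can. A call is refused whole if a number of a shift passes 5 or a number of a turn 8.59, either way. A call with a gripper value outside its range is refused whole. The fingers move at their own pace and stop on an object; the grip force is fixed at half the most. Time passes only in rows, so rows that do not move let the fingers close. It gives the time, the measured TCP pose, the force and the opening at its end, in the units of the state.
- read_state(): the state, without advancing time (a new reading comes with each control period).
- get_image(name): name is "side" or "top"; returns a dict with "image" (400x640x3 uint8, red, green, blue), "mtx" (3x3 intrinsics, pixels), "extrinsics" (4x4, takes a point from camera to world coordinates). Camera axes: x right, y up, looking along -z (the intrinsics and any distortion apply to the point x, -y, -z); pixel columns grow to the right and rows downward; lengths in mm; the calibration is good to about 2 mm. A picture is of the moment at which its call begins. There is no depth.
- job_done(): hands the job in, once; it reports no verdict.
The state is a dict: "clock": time; "joints": joint angles; "joint_vel": joint speeds; "joint_efforts": joint torques, N m; "position": TCP position; "ee_rot": TCP orientation; "contact_force": force on the tool from outside, world axes, zero at the start; "wrist_torque": the same for the moment, N m; "gripper_width": finger opening in mm.
Only numpy, scipy, OpenCV 4.12 (cv2) and the standard library are available. Lean on these libraries where they do the work, as an engineer would, in place of code of your own. Each camera call takes 0.05 s, during which the arm holds its last target. There are 200 camera calls.

## Working session

There is one attempt and no reset: what is moved stays moved. The work goes in short steps, Python scripts to look and compute and a tool call to move; the robot and the scene stay as the last step left them, time stands still between calls to the robot, and variables do not carry over. Pictures are saved under pics/ and viewed, about 8 in all and at most 12, crops included, and the job is handed in when it is done.

Besides the shell and the picture viewer there is one more tool, called after "Emit:" as name(argument=value, ...), one argument or row to a line, values as JSON. servo_tool: Moves the arm, as the interface text tells. Its arguments: {"type":"object","properties":{"rows":{"type":"array","items":{"type":"array","items":{"type":"number"}}}},"required":["rows"]}

```bash
mkdir -p pics; python3 - <<'E'
from bench import *
import cv2,numpy as np
for n in ("side","top"):
    d=get_image(n); cv2.imwrite(f"pics/{n}0.png",d["image"][:,:,::-1]); print(n,d["mtx"].tolist(),np.round(d["extrinsics"],4).tolist(),[k for k in d])
s=read_state();print(s)
E
```

```text
side [[440.7734149003481, 0.0, 319.19893503162064], [0.0, 440.7734149003481, 203.83956731484773], [0.0, 0.0, 1.0]] [[-0.9161, 0.1946, -0.3506, 261.1897], [-0.4009, -0.4369, 0.8052, 799.9777], [0.0035, 0.8782, 0.4783, 555.074], [0.0, 0.0, 0.0, 1.0]] ['image', 'mtx', 'extrinsics']
top [[488.50029295490276, 0.0, 327.90741730106805], [0.0, 488.50029295490276, 197.74620941568224], [0.0, 0.0, 1.0]] [[0.0166, 0.997, -0.0754, 477.5139], [-0.9995, 0.0145, -0.0281, 0.1776], [-0.0269, 0.0759, 0.9968, 1225.5424], [0.0, 0.0, 0.0, 1.0]] ['image', 'mtx', 'extrinsics']
{'clock': 0.1, 'joints': array([-9.73392783e-01,  3.85487926e-01,  6.77885668e-03, -4.18240216e-04,
       -1.19399874e+00, -2.58589452e-01]), 'joint_vel': array([-0.00086415, -0.00466628,  0.00516581,  0.00236822, -0.00178233,
        0.00208715]), 'joint_efforts': array([ 7.56323407e-04, -3.93319237e+01,  1.88931209e+01,  4.19796914e+00,
       -2.59194007e-03,  4.19797914e-06]), 'position': array([ 207.57680183, -589.00294983,  241.33485103]), 'ee_rot': array([-1.68521806e-01,  9.85697443e-01,  9.50207609e-04, -2.19835727e-04]), 'contact_force': array([ 0.22945388, -0.30134474, -0.96046431]), 'wrist_torque': array([ 0.01980898,  0.01339033, -0.0059603 ]), 'gripper_width': 85.1951283050948}
```

View pics/top0.png

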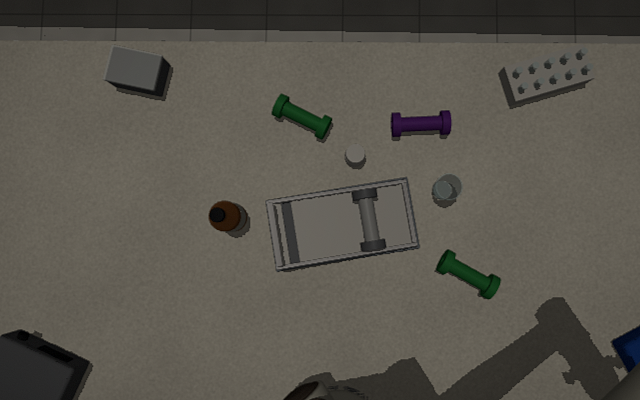

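View pics/side0.png

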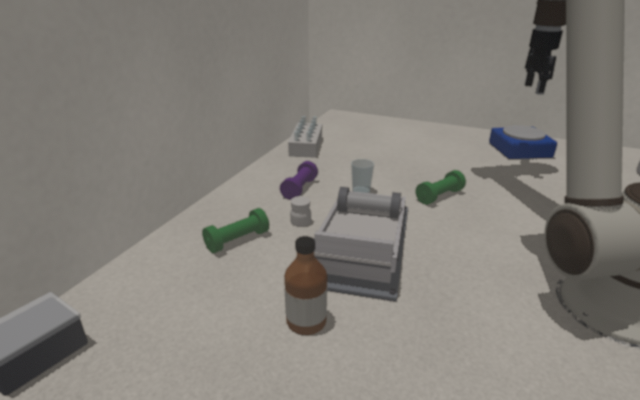

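```bash
python3 - <<'E'
import cv2
im=cv2.imread("pics/top0.png")[165:285,250:430]
im=cv2.convertScaleAbs(cv2.resize(im,None,fx=4.4,fy=4.4,interpolation=cv2.INTER_CUBIC),alpha=1.6)
cv2.imwrite("pics/crop.png",im)
E
```

```text
(no output)
```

View pics/crop.png

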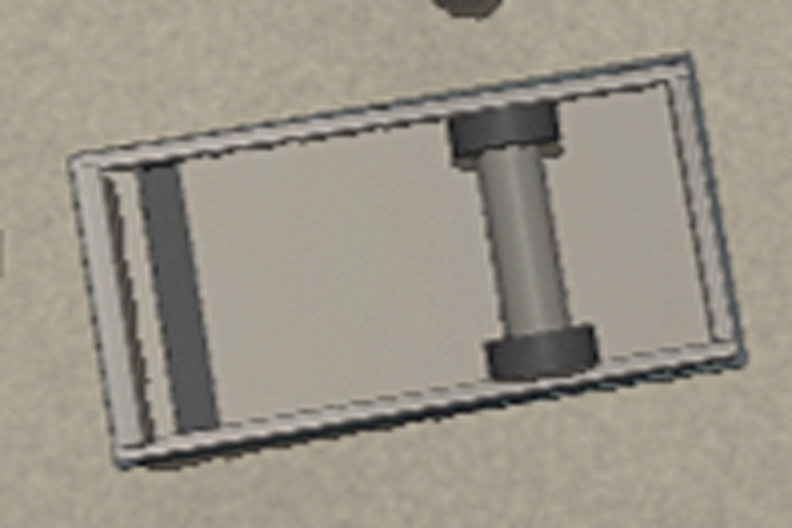

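```bash
cat > h.py <<'E'
import numpy as np
from bench import *
def cast(d,u,v,z):
    K=d["mtx"];E=d["extrinsics"]
    r=E[:3,:3]@np.array([(u-K[0,2])/K[0,0],-(v-K[1,2])/K[1,1],-1])
    o=E[:3,3]; return o+r*(z-o[2])/r[2]
def crop(u,v): return 250+(u+.5)/4.4-.5,165+(v+.5)/4.4-.5
E
python3 - <<'E'
from h import *
d=get_image("top")
f=lambda u,v,z:cast(d,*crop(u,v),z)
c1=f(504,135,74.4);c2=f(543,352,74.4);g1=f(160,165,72.4);g2=f(198,431,72.4)
# rail/plate outer corners: foot (low) top z~45-14.. , head
A=f(76,157,55+23.7+14+8);B=f(690,57,12)
print(c1,c2,np.linalg.norm(c1-c2),g1,g2,np.linalg.norm(g1-g2))
c=(c1+c2)/2;g=(g1+g2)/2;v=g-c;print(c,g,np.linalg.norm(v[:2]),np.degrees(np.arctan2(v[1],v[0])),np.degrees(np.arctan2(*(c2-c1)[:2]))  )
w=g2-g1;print("groove angle normal",np.degrees(np.arctan2(w[1],w[0]))+0, "col",np.degrees(np.arctan2((c2-c1)[1],(c2-c1)[0])))
# plate corners at z=12 (base plate outline)
for p in [(692,55),(747,362)]: print(f(*p,12))
for p in [(75,155),(120,465)]: print(f(*p,12), f(*p,112))
E
```

```text
[571.67753497 -52.84273476  74.4       ] [456.14068527 -74.83351795  74.4       ] 117.61104617484163 [552.94085991 132.02257587  72.4       ] [410.96228765 108.38849625  72.4       ] 143.93222259053726
[513.90911012 -63.83812636  74.4       ] [481.95157378 120.20553606  72.4       ] 186.79762794105034 99.85068015294242 -100.77652807789221
groove angle normal -170.54907107553268 col -169.22347192210782
[ 623.72386499 -161.39843052   12.        ]
[ 451.36738547 -192.79741423   12.        ]
[561.8667993  187.47960029  12.        ] [554.91583824 172.04528087 112.        ]
[387.72385599 157.54193329  12.        ] [395.12286316 144.574579   112.        ]
```

```bash
cat >> h.py <<'E'
from scipy.spatial.transform import Rotation as R
yaw=np.radians(100);t=np.radians(8);u=np.array([np.cos(yaw),np.sin(yaw),0]);Z=np.array([0,0,1.])
X=np.cos(t)*u+np.sin(t)*Z;N=-np.sin(t)*u+np.cos(t)*Z;Y=np.cross(N,X)
D=np.array([503.5,-1.5,55]);Rd=np.c_[X,Y,N]
Rt=np.c_[-X,Y,-N]
def P(x,y,z): return D+Rd@np.array([x,y,z])
def rep(goal):
    s=read_state();q=R.from_quat(s["ee_rot"])
    print("t",s["clock"],"deck pos",np.round(Rd.T@(s["position"]-D),1),"pos",np.round(s["position"],1))
    print("shift tool cm",np.round(q.inv().apply(P(*goal)-s["position"])/10,2),"turn deg",np.round(np.degrees((q.inv()*R.from_matrix(Rt)).as_rotvec()),2))
    print("F deck",np.round(Rd.T@s["contact_force"],1),"w",s["gripper_width"],"j",np.round(s["joints"],2))
E
python3 -c "
from h import *
print(np.linalg.det(Rt)); rep((-115,0,130))"
```

```text
1.0000000000000002
t 0.15 deck pos [-496.2  393.4  258. ] pos [ 207.6 -589.1  241.5]
shift tool cm [-45.28  32.56   7.42] turn deg [ -5.54  -6.57 -80.46]
F deck [ 0.4 -0.3 -0.4] w 85.16391336420918 j [-0.97  0.39  0.01 -0.   -1.19 -0.26]
```

Emit:
servo_tool(
  rows=[
    [0.6,-3.7,2.7,0,0,0,0],
    [0.6,-3.7,2.7,0,0,0,0],
    [0.6,-3.7,2.7,0,0,0,0],
    [0.6,-3.7,2.7,0,0,0,0],
    [0.6,-3.7,2.7,0,0,0,0],
    [0.6,-3.7,2.7,0,0,0,0],
    [0.6,-3.7,2.7,0,0,0,0],
    [0.6,-3.7,2.7,0,0,0,0],
    [0.6,-3.7,2.7,0,0,0,0],
    [0.6,-3.7,2.7,0,0,0,0],
    [0.6,-3.7,2.7,0,0,0,0],
    [0.6,-3.7,2.7,0,0,0,0],
  ],
)

```text
clock: 1.35
position: [519.4, -134.5, 242.3]
ee_rot: [-0.169, 0.986, 0.0, -0.0]
contact_force: [0.4, -0.2, -0.4]
gripper_width: 51.1
```

Emit:
servo_tool(
  rows=[
    [0.6,0,0,0,0,0,-8],
    [0.6,0,0,0,0,0,-8],
    [0.6,0,0,0,0,0,-8],
    [0.6,0,0,0,0,0,-8],
    [0.6,0,0,0,0,0,-8],
    [0.6,0,0,0,0,0,-8],
    [0.6,0,0,0,0,0,-8],
    [0.6,0,0,0,0,0,-8],
    [0.6,0,0,0,0,0,-8],
    [0.6,0,0,0,0,0,-8],
    [0.6,0,0,0,0,0,0],
  ],
)

```text
clock: 2.45
position: [518.6, -136.3, 242.0]
ee_rot: [0.763, -0.647, -0.0, 0.0]
contact_force: [0.2, -0.1, 0.2]
gripper_width: 51.1
```

```bash
python3 -c "
from h import *
rep((-115,0,110))"
```

```text
t 2.45 deck pos [-108.     8.5  204. ] pos [ 518.6 -136.3  242. ]
shift tool cm [-0.62 -0.85  9.41] turn deg [-0.01 -7.99 -0.61]
F deck [-0.1 -0.2  0.2] w 51.13438041771932 j [ 0.05  0.23 -0.21 -0.   -1.13  0.12]
```

Emit:
servo_tool(
  rows=[
    [0.6,0,0,0,0,-8,-0.6],
    [0.6,0.7,-0.8,0,0,0,0],
    [0.6,0,0,2.5,0,0,0],
    [0.6,0,0,2.5,0,0,0],
    [0.6,0,0,2.5,0,0,0],
    [0.6,0,0,2,0,0,0],
    [0.6,0,0,0,0,0,0],
  ],
)

```text
clock: 3.15
position: [523.9, -128.4, 144.2]
ee_rot: [0.763, -0.642, -0.056, -0.043]
contact_force: [0.2, -0.5, -0.3]
gripper_width: 51.0
```

```bash
python3 - <<'E'
from h import *
import cv2
rep((-115,0,30))
a=get_image("top")["image"][165:285,250:430];b=get_image("side")["image"][140:300,270:450]
a=cv2.resize(a,(750,500));b=cv2.resize(b,(562,500))
cv2.imwrite("pics/a.png",cv2.convertScaleAbs(cv2.resize(np.hstack([a,b]),(800,305)),alpha=1.5)[:,:,::-1])
E
```

```text
t 3.15 deck pos [-114.9    1.9  106.3] pos [ 523.9 -128.4  144.2]
shift tool cm [ 0.01 -0.24  7.62] turn deg [ 0.35  0.01 -0.15]
F deck [-0.5 -0.1 -0.3] w 50.98573470009306 j [-0.02  0.37 -0.24 -0.16 -1.01  0.28]
```

View pics/a.png

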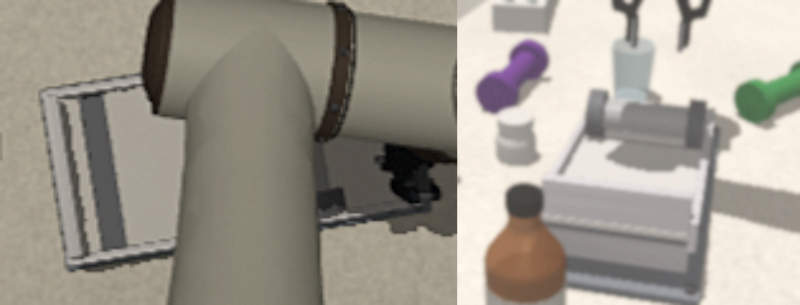

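```bash
python3 - <<'E'
from h import *
d=get_image("side")
def proj(p):
    E=d["extrinsics"];c=E[:3,:3].T@(p-E[:3,3]);K=d["mtx"]
    return np.round([K[0,2]+K[0,0]*c[0]/-c[2],K[1,2]-K[1,1]*c[1]/-c[2]],1)
for p in [(-60,0,28),(-60,60,28),(-60,-60,28),(-115,2,95),(-115,-23,95),(-115,27,95),(-115,2,90),(125,0,0)]: print(p,proj(P(*p)))
E
```

```text
(-60, 0, 28) [368.1 201.9]
(-60, 60, 28) [394.4 204.9]
(-60, -60, 28) [342.5 198.9]
(-115, 2, 95) [374.2 167.6]
(-115, -23, 95) [363.7 166.6]
(-115, 27, 95) [384.8 168.7]
(-115, 2, 90) [374.  169.7]
(125, 0, 0) [354.5 247.1]
```

Emit:
servo_tool(
  rows=[
    [0.6,0,-0.3,2,0.3,0,0],
    [0.6,0,0,2,0,0,0],
    [0.6,0,0,2,0,0,0],
    [0.6,0,0,1.5,0,0,0],
    [0.6,0,0,0.5,0,0,0],
    [0.6,0,0,0,0,0,0],
    [0.6,-0.5,0,0,0,0,0],
    [0.6,-0.5,0,0,0,0,0],
    [0.6,0,0,0,0,0,0],
  ],
)

```text
clock: 4.2
position: [525.8, -106.8, 70.5]
ee_rot: [0.764, -0.641, -0.051, -0.048]
contact_force: [0.4, 0.6, 0.3]
gripper_width: 51.5
```

```bash
python3 - <<'E'
from h import *
import cv2
rep((-60,0,26))
b=get_image("side")["image"][160:260,300:440]
cv2.imwrite("pics/b.png",cv2.convertScaleAbs(cv2.resize(b,None,fx=5,fy=5,interpolation=2),alpha=1.5)[:,:,::-1])
E
```

```text
t 4.2 deck pos [-104.4   -3.6   30.3] pos [ 525.8 -106.8   70.5]
shift tool cm [-4.44  0.36  0.43] turn deg [-0.44 -0.02  0.07]
F deck [ 0.6 -0.5  0.3] w 51.52497992773336 j [ 0.02  0.45 -0.32 -0.19 -0.82  0.29]
```

View pics/b.png

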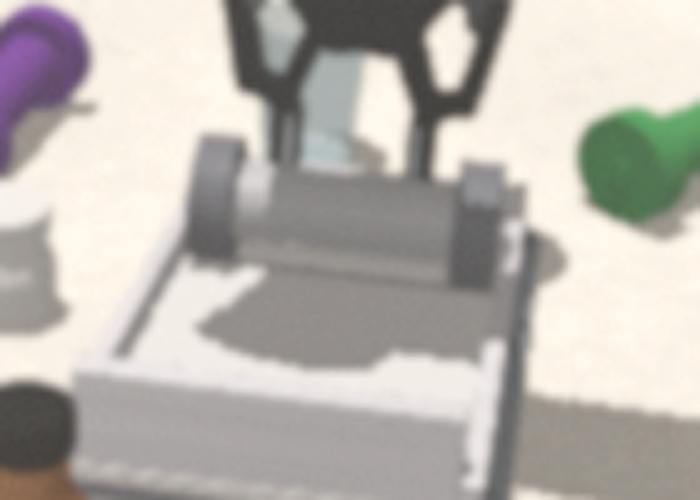

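Emit:
servo_tool(
  rows=[
    [0.6,0,0.1,0.4,0,0,0],
    [0.6,-0.3,0,0,0,0,0],
    [0.6,-0.3,0,0,0,0,0],
    [0.6,-0.3,0,0,0,0,0],
    [0.6,-0.3,0,0,0,0,0],
    [0.6,-0.3,0,0,0,0,0],
    [0.6,0,0,0,0,0,0],
  ],
)

```text
clock: 4.95
position: [521.7, -92.0, 67.7]
ee_rot: [0.764, -0.641, -0.051, -0.047]
contact_force: [-0.3, 0.7, 0.8]
gripper_width: 51.0
```

```bash
python3 -c "
from h import *
rep((-60,0,26))"
```

```text
t 4.95 deck pos [-89.6  -2.2  25.4] pos [521.7 -92.   67.7]
shift tool cm [-2.96  0.22 -0.06] turn deg [-0.35  0.    0.04]
F deck [0.9 0.2 0.7] w 50.95506752356361 j [ 0.05  0.44 -0.34 -0.19 -0.81  0.26]
```

Emit:
servo_tool(
  rows=[
    [0.6,-0.2,0,0,0,0,0],
    [0.6,-0.2,0,0,0,0,0],
    [0.6,-0.2,0,0,0,0,0],
    [0.6,-0.2,0,0,0,0,0],
    [0.6,-0.2,0,0,0,0,0],
    [0.6,-0.2,0,0,0,0,0],
  ],
)

```text
clock: 5.55
position: [519.7, -80.7, 69.4]
ee_rot: [0.764, -0.641, -0.051, -0.047]
contact_force: [0.6, -0.8, 1.7]
gripper_width: 51.0
```

```bash
python3 -c "
from h import *
rep((-60,0,26))"
```

```text
t 5.55 deck pos [-78.   -2.2  25.5] pos [519.7 -80.7  69.4]
shift tool cm [-1.8   0.22 -0.05] turn deg [-0.37 -0.   -0.01]
F deck [-0.7 -0.5  1.8] w 51.017075970309065 j [ 0.07  0.44 -0.35 -0.19 -0.8   0.24]
```

Emit:
servo_tool(
  rows=[
    [0.6,-0.2,0,0,0,0,0],
    [0.6,-0.2,0,0,0,0,0],
    [0.6,-0.2,0,0,0,0,0],
    [0.6,-0.2,0,0,0,0,0],
    [0.6,-0.2,0,0,0,0,0],
    [0.6,-0.2,0,0,0,0,0],
    [0.6,-0.2,0,0,0,0,0],
    [0.6,-0.2,0,0,0,0,0],
  ],
)

```text
clock: 6.35
position: [516.8, -64.9, 71.5]
ee_rot: [0.764, -0.641, -0.052, -0.047]
contact_force: [-0.5, -1.6, 1.4]
gripper_width: 51.2
```

```bash
python3 -c "
from h import *
rep((-60,0,26))"
```

```text
t 6.35 deck pos [-61.8  -2.1  25.3] pos [516.8 -64.9  71.5]
shift tool cm [-0.18  0.21 -0.07] turn deg [-0.34  0.    0.01]
F deck [-1.3  0.8  1.6] w 51.233159422257366 j [ 0.1   0.42 -0.36 -0.2  -0.8   0.21]
```

```bash
python3 - <<'E'
from h import *
import cv2
b=get_image("side")["image"][160:260,300:440]
cv2.imwrite("pics/c.png",cv2.convertScaleAbs(cv2.resize(b,None,fx=5,fy=5,interpolation=2),alpha=1.5)[:,:,::-1])
d=get_image("side")
def proj(p):
    E=d["extrinsics"];c=E[:3,:3].T@(p-E[:3,3]);K=d["mtx"]
    return ((np.array([K[0,2]+K[0,0]*c[0]/-c[2],K[1,2]-K[1,1]*c[1]/-c[2]])-[300,160])*5).round()
for x in (-60,-45,-30): print(x,proj(P(x,-60,30)),proj(P(x,60,30)))
E
```

```text
-60 [213. 190.] [472. 220.]
-45 [207. 201.] [470. 232.]
-30 [201. 212.] [467. 243.]
```

View pics/c.png

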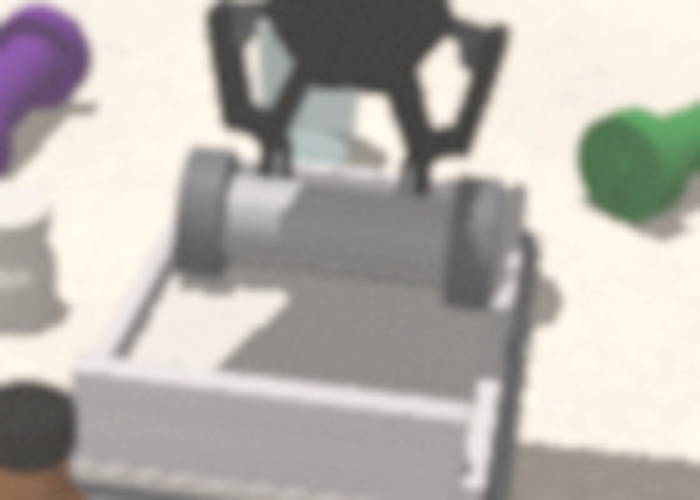

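Emit:
servo_tool(
  rows=[
    [0.6,-0.3,0,0,0,0,0],
    [0.6,-0.4,0,0,0,0,0],
    [0.6,-0.4,0,0,0,0,0],
    [0.6,-0.4,0,0,0,0,0],
    [0.6,-0.4,0,0,0,0,0],
    [0.6,-0.4,0,0,0,0,0],
    [0.6,-0.4,0,0,0,0,0],
    [0.6,-0.4,0,0,0,0,0],
    [0.6,-0.4,0,0,0,0,0],
    [0.6,-0.4,0,0,0,0,0],
    [0.6,-0.4,0,0,0,0,0],
    [0.6,-0.3,0,0,0,0,0],
  ],
)

```text
clock: 7.65
position: [508.9, -19.9, 77.9]
ee_rot: [0.764, -0.641, -0.052, -0.047]
contact_force: [-0.0, -1.4, 0.2]
gripper_width: 51.5
```

```bash
python3 -c "
from h import *
rep((40,0,26))"
```

```text
t 7.65 deck pos [-15.7  -2.1  25.3] pos [508.9 -19.9  77.9]
shift tool cm [-5.57  0.21 -0.07] turn deg [-0.34  0.    0.02]
F deck [-1.4  0.3  0.4] w 51.45746327570833 j [ 0.19  0.39 -0.39 -0.2  -0.79  0.12]
```

Emit:
servo_tool(
  rows=[
    [0.6,-0.3,0,0,0,0,0],
    [0.6,-0.4,0,0,0,0,0],
    [0.6,-0.4,0,0,0,0,0],
    [0.6,-0.4,0,0,0,0,0],
    [0.6,-0.4,0,0,0,0,0],
    [0.6,-0.4,0,0,0,0,0],
    [0.6,-0.4,0,0,0,0,0],
    [0.6,-0.4,0,0,0,0,0],
    [0.6,-0.4,0,0,0,0,0],
    [0.6,-0.4,0,0,0,0,0],
    [0.6,-0.4,0,0,0,0,0],
    [0.6,-0.3,0,0,0,0,0],
  ],
)

```text
clock: 8.85
position: [500.9, 25.0, 84.3]
ee_rot: [0.764, -0.641, -0.052, -0.047]
contact_force: [-0.8, -1.1, 2.5]
gripper_width: 51.3
```

```bash
python3 - <<'E'
from h import *
import cv2
rep((40,0,26))
d=get_image("side");b=d["image"][160:280,300:440]
cv2.imwrite("pics/d.png",cv2.convertScaleAbs(cv2.resize(b,None,fx=5,fy=5,interpolation=2),alpha=1.5)[:,:,::-1])
def proj(p):
    E=d["extrinsics"];c=E[:3,:3].T@(p-E[:3,3]);K=d["mtx"]
    return ((np.array([K[0,2]+K[0,0]*c[0]/-c[2],K[1,2]-K[1,1]*c[1]/-c[2]])-[300,160])*5).round()
for x in (50,65,80): print(x,proj(P(x,-60,30)),proj(P(x,60,30)))
E
```

```text
t 8.85 deck pos [30.4 -2.1 25.3] pos [500.9  25.   84.3]
shift tool cm [-0.96  0.21 -0.07] turn deg [-0.34  0.    0.02]
F deck [-0.6  1.   2.6] w 51.26424623113602 j [ 0.29  0.37 -0.41 -0.2  -0.78  0.03]
50 [164. 276.] [452. 311.]
65 [157. 289.] [448. 325.]
80 [149. 302.] [445. 340.]
```

View pics/d.png

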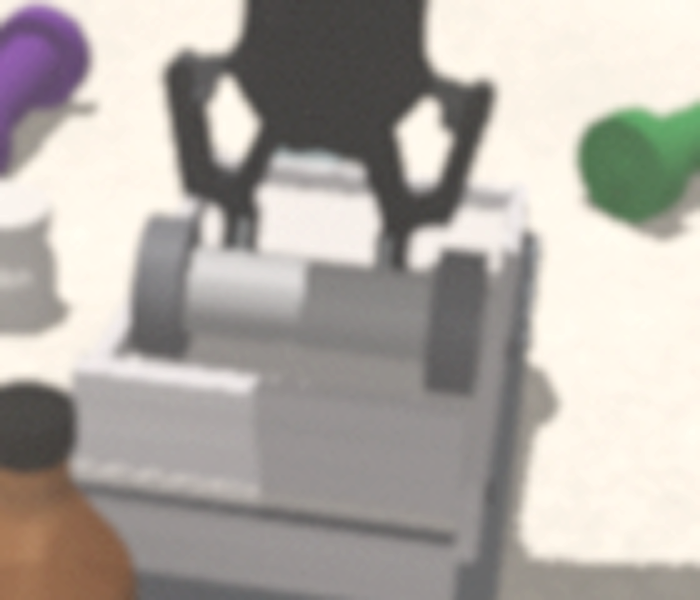

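Emit:
servo_tool(
  rows=[
    [0.6,-0.3,0,0,0,0,0],
    [0.6,-0.4,0,0,0,0,0],
    [0.6,-0.4,0,0,0,0,0],
    [0.6,-0.4,0,0,0,0,0],
    [0.6,-0.4,0,0,0,0,0],
    [0.6,-0.4,0,0,0,0,0],
    [0.6,-0.4,0,0,0,0,0],
    [0.6,-0.4,0,0,0,0,0],
    [0.6,-0.3,0,0,0,0,0],
    [0.6,-0.3,0,0,0,0,0],
    [0.6,-0.3,0,0,0,0,0],
    [0.6,-0.2,0,0,0,0,0],
  ],
)

```text
clock: 10.1
position: [493.7, 65.8, 90.1]
ee_rot: [0.764, -0.641, -0.052, -0.047]
contact_force: [1.0, -2.0, 1.5]
gripper_width: 51.3
```

Emit:
servo_tool(
  rows=[
    [0.6,-0.15,0,0,0,0,0],
    [0.6,-0.15,0,0,0,0,0],
    [0.6,-0.15,0,0,0,0,0],
    [0.6,-0.15,0,0,0,0,0],
    [0.6,-0.15,0,0,0,0,0],
    [0.6,-0.15,0,0,0,0,0],
    [0.6,-0.15,0,0,0,0,0],
    [0.6,-0.15,0,0,0,0,0],
    [0.6,-0.15,0,0,0,0,0],
    [0.6,0,0,0,0,0,0],
    [0.6,0,0,0,0,0,0],
  ],
)

```text
clock: 11.2
position: [491.4, 78.9, 91.9]
ee_rot: [0.764, -0.641, -0.052, -0.047]
contact_force: [-0.2, 0.2, -0.3]
gripper_width: 51.0
```

```bash
python3 - <<'E'
from h import *
import cv2
rep((90,0,26))
d=get_image("side");b=d["image"][160:280,300:440]
cv2.imwrite("pics/e.png",cv2.convertScaleAbs(cv2.resize(b,None,fx=5,fy=5,interpolation=2),alpha=1.5)[:,:,::-1])
def proj(p):
    E=d["extrinsics"];c=E[:3,:3].T@(p-E[:3,3]);K=d["mtx"]
    return ((np.array([K[0,2]+K[0,0]*c[0]/-c[2],K[1,2]-K[1,1]*c[1]/-c[2]])-[300,160])*5).round()
for x,z in ((105,30),(115,30),(125,27.5)): print(x,proj(P(x,-60,z)),proj(P(x,60,z)))
E
```

```text
t 11.2 deck pos [85.7 -2.1 25.2] pos [491.4  78.9  91.9]
shift tool cm [-0.43  0.21 -0.08] turn deg [-0.34  0.01  0.01]
F deck [ 0.2  0.2 -0.3] w 50.95811436690795 j [ 0.4   0.35 -0.42 -0.19 -0.77 -0.09]
105 [136. 326.] [439. 365.]
115 [131. 335.] [437. 375.]
125 [125. 351.] [434. 392.]
```

View pics/e.png

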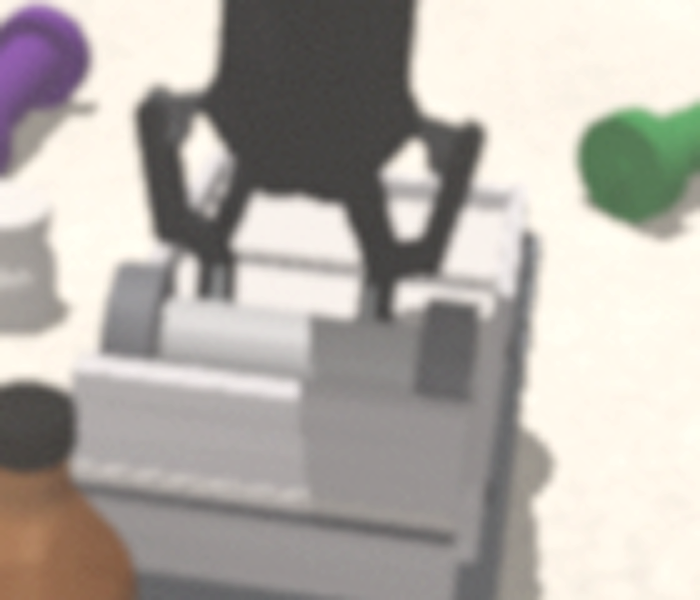

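Emit:
servo_tool(
  rows=[
    [0.6,-0.15,0,0,0,0,0],
    [0.6,-0.15,0,0,0,0,0],
    [0.6,-0.15,0,0,0,0,0],
    [0.6,-0.15,0,0,0,0,0],
    [0.6,0,0,0,0,0,0],
    [0.6,0,0,0,0,0,0],
  ],
)

```text
clock: 11.85
position: [490.4, 84.7, 92.8]
ee_rot: [0.764, -0.641, -0.052, -0.047]
contact_force: [-0.4, -0.5, -0.0]
gripper_width: 51.1
```

```bash
python3 - <<'E'
from h import *
import cv2
rep((90,0,26))
d=get_image("side");b=d["image"][160:280,300:440]
g=cv2.convertScaleAbs(cv2.resize(b,None,fx=5,fy=5,interpolation=2),alpha=1.5)[:,:,::-1]
cv2.imwrite("pics/f.png",g)
o=cv2.imread("pics/e.png")
for n,i in(("e",o),("f",g)):
  print(n,[int(x) for x in i[230:330:5,135,1]],[int(x) for x in i[270:370:5,455,1]])
E
```

```text
t 11.85 deck pos [91.6 -2.1 25.3] pos [490.4  84.7  92.8]
shift tool cm [ 0.16  0.21 -0.07] turn deg [-0.34  0.    0.02]
F deck [-0.4  0.5  0. ] w 51.11500434828138 j [ 0.41  0.34 -0.43 -0.19 -0.77 -0.1 ]
e [252, 252, 254, 255, 255, 243, 213, 171, 147, 144, 147, 150, 153, 154, 154, 153, 148, 146, 141, 138] [230, 204, 178, 180, 202, 207, 176, 126, 98, 94, 96, 96, 98, 98, 99, 98, 96, 98, 99, 100]
f [252, 252, 254, 255, 255, 254, 252, 252, 246, 225, 188, 154, 144, 146, 147, 150, 153, 156, 156, 154] [230, 204, 178, 180, 207, 231, 242, 243, 232, 198, 142, 104, 94, 96, 96, 96, 96, 96, 98, 99]
```

Both cap edges dropped about 17 px in the enlarged view, to the row expected for the seat. Backing away.

Emit:
servo_tool(
  rows=[
    [0.6,0,0,0,0,0,0],
    [0.6,0.5,0,0,0,0,0],
    [0.6,1,0,0,0,0,0],
    [0.6,1.5,0,0,0,0,0],
    [0.6,1.5,0,0,0,0,0],
    [0.6,0,0,-2,0,0,0],
    [0.6,0,0,-3,0,0,0],
    [0.6,0,0,-3,0,0,0],
    [0.6,0,0,-3,0,0,0],
    [0.6,0,0,-3,0,0,0],
  ],
)

```text
clock: 12.9
position: [500.5, 20.3, 226.3]
ee_rot: [0.764, -0.642, -0.052, -0.047]
contact_force: [0.9, 0.4, -0.2]
gripper_width: 51.0
```

Emit:
servo_tool(
  rows=[
    [0.6,3,0,-1,0,0,0],
    [0.6,4,0,0,0,0,0],
    [0.6,4,0,0,0,0,0],
    [0.6,4,0,0,0,0,0],
    [0.6,4,0,0,0,0,0],
    [0.6,4,0,0,0,0,0],
    [0.6,4,0,0,0,0,0],
    [0.6,2,0,0,0,0,0],
    [0.6,0,0,0,0,0,0],
  ],
)

```text
clock: 13.8
position: [550.2, -265.5, 193.2]
ee_rot: [0.763, -0.643, -0.052, -0.047]
contact_force: [-0.3, 0.2, -0.3]
gripper_width: 51.6
```

```bash
python3 - <<'E'
from h import *
import cv2
rep((-115,0,110))
a=get_image("top")["image"][165:285,250:430]
cv2.imwrite("pics/g.png",cv2.convertScaleAbs(cv2.resize(a,None,fx=4.4,fy=4.4,interpolation=2),alpha=1.6)[:,:,::-1])
E
```

```text
t 13.8 deck pos [-2.463e+02 -2.000e-01  1.741e+02] pos [ 550.2 -265.5  193.2]
shift tool cm [-13.12   0.1    6.42] turn deg [-0.26  0.05 -0.23]
F deck [ 0.2  0.2 -0.3] w 51.577615486493045 j [-0.25  0.44  0.01 -0.14 -1.2   0.47]
```

View pics/g.png

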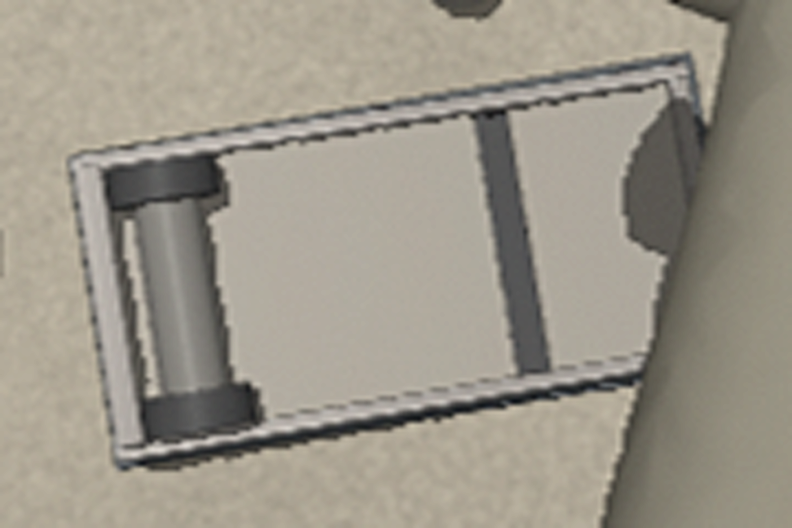

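The top view shows the column lying over the seat groove: barrel centre near crop pixel (182, 297), caps against the end stop, axis parallel to the stop. The arm is clear, so I'm handing in.

```bash
python3 -c "
from h import *
d=get_image('top'); p=cast(d,*crop(182,297),99); print(Rd.T@(cast(d,*crop(182,297),72.4+27.2)-D))
print(job_done())"
```

```text
[124.24405656   0.75980556  27.57694632]
the job is handed in; nothing more can be done
None
```

I pushed the column up the ramp with the half-open fingertips behind its barrel until it dropped into the seat groove, then withdrew and handed the job in at about 14 s. I pushed at 15–40 mm/s, and the contact forces I read along the way were below 3 N. `job_done()` reports no verdict.

- **Seat:** in the last top view the column's centre comes out at deck x = 124.2 mm and y = 0.8 mm, against the seat at 125 and 0. That agreement is within the 2 mm calibration. Its height can't be read from one view and was assumed in that figure.
- **Drop into the groove:** in the side view, just before I withdrew, both cap edges fell to about the row predicted for the seat (353 against 351).
- **Alignment:** the axis looked parallel to the end stop by eye. My rough cap points came out about 1.4° off the groove line, the same bias I saw before the push.
- **Clearance:** after withdrawal the arm was clear, with residual force of about 0.5 N or less.
- **Bystanders:** the planned path kept well clear of the bottle, jar and beaker. I did not measure their positions again at the end.

One reading disagreed: the first pause past x = 113 mm came before the column had dropped, so I pushed about 6 mm more.

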